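Zero the probe thermometer, then hold it ready over the cup

ROBOT

A 7-joint arm with a two-finger parallel gripper is mounted at the origin on the work surface; the furniture and walls round the work are solid. World frame = base frame: x ahead of the robot, y to its left, z up, the work surface at z = 0. Lengths are in m, angles in degrees, forces in N, time in s.
With the tool pointing down it reaches from about 0.425 to 0.925 m from the base axis. Payload 6.8 kg.
Tool frame: the origin (TCP) lies at the very end of the fingers, on their centre line; the grasp point (between the pads) lies bot.tcp_to_grasp behind it (bot.tcp_to_grasp is the distance from the TCP to the grasp point, in m); z points along the fingers, y is the line along which they close (so a half turn about z gives the same grasp; the last joint's range is limited). The gripper opens to 85 mm and grips with 20 to 120 N. Pads are 22 mm wide; open, the fingers measure 114 mm over their backs; the gripper's body (76 mm by 85 mm) begins 54 mm behind the grasp point. The pads swing forward as they close: fully open they stand 13 mm farther back than shut.
Start: joints at [-77.24, 27.33, 1.283, 89.118, -0.659, 63.558, -4.761], TCP at [0.219, 0.638, 0.231] pointing down, gripper open.
Joint ranges: [-169.35, 169.35], [-19.33, 120.38], [-80.79, 83.38], [13.8, 139.57], [-78.32, 258.32], [9.67, 109.79], [-169.56, 169.56]. Speed limits (degrees/s): [136.94, 136.94, 180, 180, 180, 180, 180].

INTERFACE

Orientations are given as a 3x3 rotation matrix whose columns are the frame's x, y, z axes.
In Python, from cell import bot, monitor, imaging, models gives the robot as it stands. Calls block until the motion is done:
- bot.move_ptp(position, orientation): joint-space move of the TCP to a pose.
- bot.movel(position, rot=None, v=0.15): straight line of the TCP; rot=None keeps the orientation; v is the mean speed in m/s.
- bot.move_joints(angles): joint-space move.
- bot.gripper_to(opening, newtons=None): finger opening in m; newtons is the grip in N (None keeps the last); returns when the fingers have stopped.
- bot.dwell(seconds).
- bot.ik(position, orientation): joint angles nearest the present ones, or None.
- monitor.observe(): the state.
- imaging.camera(name): name is "scene" or "side" or "wrist"; returns the picture (420x560x3 uint8, red, green, blue); there is no depth.
- imaging.camera_params(name): a dict with "vfov" (degrees; the focal length in pixels is half the picture's height over the tangent of half this angle, whatever the lens; pixels are square), "cx", "cy" (the principal point, pixels), "xyz" and "attitude" of the camera in the world. Camera axes: x right, y up, looking along -z (the intrinsics and any distortion apply to the point x, -y, -z); pixel columns grow to the right and rows downward; lengths in m; the calibration is good to about 2 mm. A picture is of the moment at which its call begins: read the wrist's pose just before it. camera_params takes no time and is no camera call; for the wrist camera it gives the pose at the moment of the call.
A pose or a line that the arm cannot do raises bot.PlanningError and nothing moves.
- bot.close_job(): hands the job in; it is judged then, once.
Trained networks look in the newest picture that a camera, given by its name, has taken for a name from the list of things; names that differ only in an ending like _2 or _b are one class to them, and where a whole thing is asked for, a point or a joint stands for the part that bears it (a point fixed in the world has none). Each returns a list of dicts, best first, with "score" (0 to 1); they miss things now and then, are a little off and sometimes report something else, mostly with a low value. They report only what shows in the picture. A call takes as long as a camera call. They do not tell look-alikes from the thing itself.
- models.trace(camera, thing): "mask" (420x560 bool, what is visible of it) and "box" ([left, top, right, bottom] as shares, 0 to 1, of the picture: columns of its width, rows of its height, round what is visible of it).
- models.mark_of(camera, thing): "xy" ([column, row] as shares, 0 to 1, of the picture: columns of its width, rows of its height: a listed point, or the origin of a listed thing).
The state is a dict: "time": time; "qpos": joint angles; "joint_vel": joint speeds; "joint_efforts": joint torques, N m; "tcp_pos": TCP position; "orientation": TCP orientation; "wrist_force": force on the tool from outside, world axes, zero at the start; "wrist_torque": the same for the moment, N m; "width": finger opening in m; "grasp_force": force on a finger pad.
Only numpy, scipy, OpenCV 4.12 (cv2) and the standard library are available. Lean on these libraries where they do the work, as an engineer would, in place of code of your own. Each camera call takes 0.05 s, during which the arm holds its last target. There are 200 camera calls.

TASK

Pick the orange probe thermometer out of its wooden rest and zero it by pushing its stem all the way down into the hole of the aluminium check block, collar on the block, keeping it there for a moment. Then draw it out, carry it over the row of jars without disturbing them, and hold it upright above the middle of the coffee cup with the tip about 15 mm above the rim, touching neither cup nor saucer. Finish still holding it there, steady, ready to dip.

Things in the scene. Friction and masses are not known exactly. Their poses are not given: they have to be found in the camera images.
- probe: Probe thermometer, loose, 60 g, 125 mm long, upright in the wooden rest. Origin at the stem's tip, z up along the stem. Steel stem 6 mm diameter, last 6 mm tapered, z = 0 to 60 mm; grey collar 22 mm diameter, z = 60 to 65; orange grip, a bar 24 mm (own x) by 18 mm (own y), z = 65 to 125: grip it across the 18 mm at z = 100. The collar rests on the hole's rim when the stem is fully in
- probe_tip (a point): Tip of the thermometer's stem (the origin of probe); axes as the probe's
- rest: Wooden block, fixed, 48 x 48 x 70 mm high, origin at the centre of its underside, z up. In the middle of its top is a vertical hole like the check block's, where the thermometer stands at the start, its tip 10 mm above the table
- check_block: Aluminium block with dark grooves and a black foot, fixed, 44 x 44 x 70 mm high (foot 52 x 52), origin at the centre of its underside, z up
- check_block_mouth (a point): Centre of the hole's mouth on the flat top of the check block, 70 mm above the table. Vertical hole 10 mm diameter, 64 mm deep, with a 2 mm chamfer at the mouth; a fully pushed-in stem reaches 60 mm below this point
- cup: Patterned black and white coffee cup with a black handle, 210 g, on a saucer 155 mm across. Origin on its underside, 13 mm towards the handle from the axis of the round body; own +y points away from the handle. Body 81 mm across at the rim, 74 mm high; handle reaches to own y = -54 mm, and the far side of the rim to own y = +53 mm
- cup_mouth (a point): Centre of the cup's round mouth in the plane of its rim, about 79 mm above the table; z up
- honey_jar: Honey jar with golden lid, loose, 68 mm diameter, 112 mm high, origin at the centre of its underside; one of the row of three jars between the blocks and the cup
- cinnamon: Slim spice jar with golden lid, loose, 42 mm diameter, 106 mm high, origin at the centre of its underside; one of the row of jars
- jam_jar: Jam jar with white lid, loose, 68 mm diameter, 84 mm high, origin at the centre of its underside; one of the row of jars
Mind the look-alikes: they are no part of the job. Leave any green or pink look-alike of the jam_jar alone.

How it is judged (in metres and radians):
On the way, in this order (a step that is already met when the one before it is completed fails the run):
1. the thermometer's stem is all the way down in the check block (tip at least 55 mm below the mouth, within 5 mm of its axis) for 0.2 s (z of probe_tip in the frame of check_block_mouth below -0.055 m and horizontal distance between probe_tip and check_block_mouth below 0.005 m), for 0.2 s.
2. the thermometer passes over the row of jars: its tip within 85 mm sideways of a jar's axis and higher than that jar (((height (world z) of probe_tip above 0.112 m and horizontal distance between probe_tip and honey_jar below 0.085 m) or (height (world z) of probe_tip above 0.106 m and horizontal distance between probe_tip and cinnamon below 0.085 m) or (height (world z) of probe_tip above 0.084 m and horizontal distance between probe_tip and jam_jar below 0.085 m))), for 0.02 s.
At the end, for the whole second after the job is handed in: The fingers still hold the thermometer, still (under 20 mm/s) and upright within 0.15 rad, its tip 4 to 30 mm above the plane of the cup's rim and within 12 mm of the middle of the mouth, touching nothing but the fingers; cup within 15 mm and jars within 20 mm of where they stood, all upright (z of probe_tip in the frame of cup_mouth between 0.004 and 0.03 m and horizontal distance between probe_tip and cup_mouth below 0.012 m and angle between probe's own z axis and vertical below 0.15 rad and linear speed of probe below 0.02 m/s and contact force between the fingers and probe above 0.5 N and contact force between each of probe, the arm and cup below 0.05 N and angle between cup's own z axis and vertical below 0.1 rad and distance of cup from where it was at the start of the episode below 0.015 m and distance of each of honey_jar, cinnamon, jam_jar from where it was at the start of the episode below 0.02 m and angle between each of honey_jar, cinnamon, jam_jar's own z axis and vertical below 0.2 rad); the arm keeps its last pose, push and grip.
It fails at once if a jar is pushed more than 20 mm or tipped (distance of any of honey_jar, cinnamon, jam_jar from where it was at the start of the episode above 0.02 m or angle between any of honey_jar, cinnamon, jam_jar's own z axis and vertical above 0.3 rad).
It fails at once if the cup is pushed more than 15 mm or tipped (distance of cup from where it was at the start of the episode above 0.015 m or angle between cup's own z axis and vertical above 0.2 rad).
It also fails if it takes over 45 s, if anything falls off the work surface, if the arm or the gripper's body presses on something with over 40 N, if the wrist force passes 120 N, or if a joint passes its speed limit or range.

## Working session

There is one attempt and no reset: what is moved stays moved. The work goes in short steps, each a Python script; the robot and the scene stay as the last script left them, time stands still between calls to the robot, and variables do not carry over. Pictures are saved under pics/ and viewed, at most 10 in all, crops included, and the job is handed in when it is done.

```bash
ls; mkdir -p pics; python3 - <<'E'
from cell import bot, monitor, imaging, models
import cv2, numpy as np
ims=[]
for c in ["scene","side","wrist"]:
    p=imaging.camera_params(c); print(c,p)
    im=imaging.camera(c); cv2.imwrite(f"pics/{c}0.png",im[...,::-1])
    for t in ["probe","probe_tip","check_block_mouth","rest","check_block","cup","cup_mouth","honey_jar","cinnamon","jam_jar"]:
        print(c,t,[(round(d["score"],2),np.round(np.array(d["xy"])*[560,420],1).tolist()) for d in models.mark_of(c,t)[:4]])
s=monitor.observe();print(s["time"],s["tcp_pos"],s["orientation"],s["width"],bot.tcp_to_grasp)
E
```

```text
pics
scene {'vfov': 53.80593219457051, 'cx': 275.77059538240906, 'cy': 205.58458350951528, 'xyz': array([ 0.10490283, -0.89101842,  0.69823121]), 'attitude': array([[ 0.88740176,  0.2676214 , -0.37536237],
       [-0.46042086,  0.47382626, -0.75066724],
       [-0.02303807,  0.83896809,  0.54369273]])}
scene probe []
scene probe_tip []
scene check_block_mouth [(0.81, [290.5, 252.8])]
scene rest [(0.72, [340.2, 257.5]), (0.59, [301.9, 208.0])]
scene check_block [(0.77, [289.5, 276.6])]
scene cup [(0.93, [219.4, 195.8]), (0.31, [289.4, 256.6])]
scene cup_mouth [(0.72, [213.1, 170.7])]
scene honey_jar [(0.88, [275.4, 230.1]), (0.25, [242.6, 229.8])]
scene cinnamon [(0.98, [241.6, 230.3])]
scene jam_jar [(0.97, [322.9, 235.3]), (0.77, [299.0, 207.6]), (0.68, [286.7, 193.4])]
side {'vfov': 44.656616698258134, 'cx': 276.6151527860865, 'cy': 206.48205376232232, 'xyz': array([ 0.58983046, -1.14882884,  0.78466133]), 'attitude': array([[ 0.99912634,  0.00233119,  0.04172671],
       [ 0.03403788,  0.53391957, -0.84484988],
       [-0.02424821,  0.84553206,  0.53337376]])}
side probe []
side p
[... 432 characters left out ...]
'cx': 280.10672144316254, 'cy': 205.45609942107214, 'xyz': array([0.146899  , 0.66488761, 0.37332955]), 'attitude': array([[ 3.24645937e-01, -9.01577989e-01, -2.85940808e-01],
       [ 9.45835617e-01,  3.09446839e-01,  9.81714749e-02],
       [-2.57616493e-05, -3.02323971e-01,  9.53205233e-01]])}
wrist probe []
wrist probe_tip []
wrist check_block_mouth []
wrist rest []
wrist check_block []
wrist cup []
wrist cup_mouth []
wrist honey_jar []
wrist cinnamon []
wrist jam_jar []
1.65 [0.219269   0.63840138 0.23130408] [[-9.45762122e-01  3.24859983e-01  1.55728930e-05]
 [ 3.24859983e-01  9.45762122e-01  1.35523139e-06]
 [-1.42879918e-05  6.34073625e-06 -1.00000000e+00]] 0.08495927254897445 0.0187
```

View pics/scene0.png

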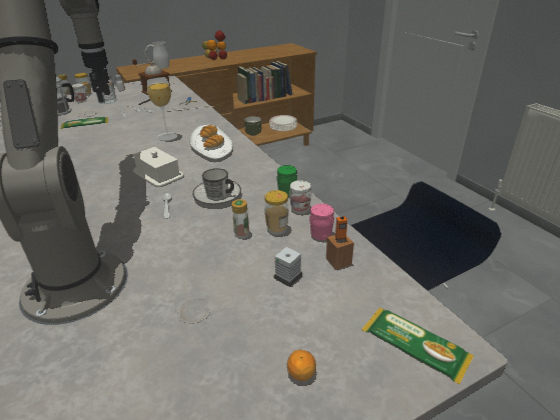

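View pics/side0.png

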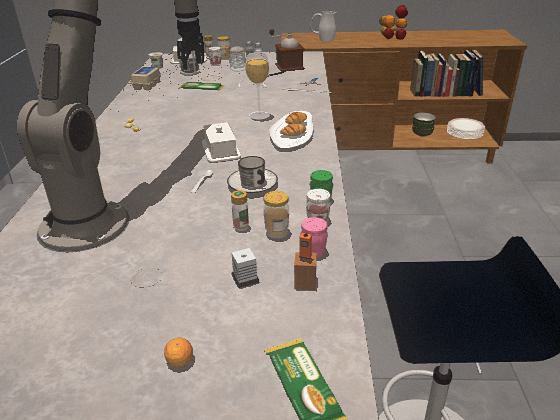

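The scene picture shows the robot, with the orange grip at (342,230) in its wooden rest (340,257) and the check block at (288,265). The jars are cinnamon (241,220), honey (276,213) and white-lid jam (300,198). The pink (321,222) and green (287,180) jars are look-alikes. The cup is at (216,185). The side view agrees, with the probe at (306,250) and the block at (245,268).

Things that could be taken for the probe are the mandarin at (301,367), the honey jar's golden lid at (276,197) and the spice jar at (241,220). The bar in the rest matches the description.

```bash
cat > h.py <<'E'
import numpy as np
from scipy.optimize import least_squares
def proj(p,X):
    R=np.array(p["attitude"]);c=R.T@(np.asarray(X)-p["xyz"]);f=210/np.tan(np.radians(p["vfov"])/2)
    return np.array([p["cx"]+f*c[0]/-c[2],p["cy"]-f*c[1]/-c[2]])
def ray(p,uv):
    f=210/np.tan(np.radians(p["vfov"])/2)
    return np.array(p["attitude"])@np.array([(uv[0]-p["cx"])/f,-(uv[1]-p["cy"])/f,-1.])
def onz(p,uv,z):
    d=ray(p,uv);return p["xyz"]+d*(z-p["xyz"][2])/d[2]
def tri(obs):
    r=least_squares(lambda X:np.concatenate([proj(p,X)-uv for p,uv in obs]),[.6,0,.1]);return r.x,np.abs(r.fun).max()
E
python3 - <<'E'
from cell import imaging
from h import *
import cv2
S=imaging.camera_params("scene");D=imaging.camera_params("side")
for n,a,b,z in [("mouth",(290.5,252.8),(242.7,254.5),.07),("cupm",(213.1,170.7),(252.9,160.9),.079),("cinn",(241.6,230.3),(240.5,227.2),0),("jam",(299,207.6),(317.2,216.9),0),("pink",(322.9,235.3),(313.5,249.8),0),("rest",(340.2,257.5),(305.7,279.4),0),("honey",(275.4,230.1),(277,234),0),("cup",(219.4,195.8),(258.3,183.9),.0),("probe_top",(342,218),(306,234),.135)]:
    print(n,*[np.round(v,3) for v in tri([(S,a),(D,b)])],onz(S,a,z).round(3),onz(D,b,z).round(3))
a=cv2.imread("pics/scene0.png")[205:285,260:380];b=cv2.imread("pics/side0.png")[220:300,220:340]
cv2.imwrite("pics/c0.png",cv2.resize(np.hstack([a,b]),None,fx=3.3,fy=3.3,interpolation=cv2.INTER_CUBIC))
E
```

```text
mouth [ 0.466 -0.239  0.084] 0.276 [ 0.474 -0.224  0.07 ] [ 0.463 -0.222  0.07 ]
cupm [0.453 0.245 0.074] 1.217 [0.453 0.244 0.079] [0.454 0.227 0.079]
cinn [ 0.436 -0.013  0.008] 1.982 [0.442 0.006 0.   ] [ 0.434 -0.011  0.   ]
jam [0.642 0.026 0.006] 1.098 [0.644 0.028 0.   ] [0.643 0.039 0.   ]
pink [ 0.628 -0.13   0.01 ] 1.64 [ 0.631 -0.126  0.   ] [ 0.629 -0.112  0.   ]
rest [ 0.607 -0.243  0.015] 0.208 [ 0.618 -0.228  0.   ] [ 0.608 -0.226  0.   ]
honey [ 0.533 -0.027 -0.011] 0.038 [ 0.527 -0.04   0.   ] [ 0.534 -0.043  0.   ]
cup [ 0.465  0.247 -0.016] 1.094 [0.455 0.215 0.   ] [0.467 0.225 0.   ]
probe_top [ 0.607 -0.237  0.136] 0.833 [ 0.606 -0.239  0.135] [ 0.607 -0.233  0.135]
```

View pics/c0.png

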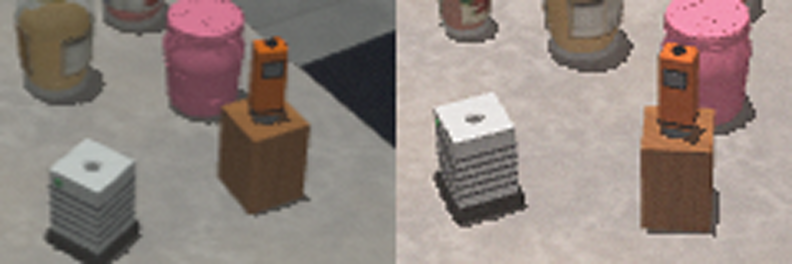

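The crop confirms the choice: an orange bar with a display and grey collar in the wooden rest, next to the grooved block. Next I lift clear of the wine glass and measure from above with the wrist camera.

```bash
python3 - <<'E'
from cell import bot, monitor, imaging, models
from h import *
import cv2
s=monitor.observe(); R=np.array([[-1,0,0],[0,1,0],[0,0,-1.]])
bot.movel(s["tcp_pos"]+[0,0,.17],v=.3)
for i,P in enumerate([[.5,.2,.38],[.52,-.22,.33],[.60,-.26,.30]]):
    bot.move_ptp(P,R)
    p=imaging.camera_params("wrist"); im=imaging.camera("wrist"); cv2.imwrite(f"pics/w{i+1}.png",im[...,::-1])
    np.save(f"pics/p{i+1}.npy",p,allow_pickle=True)
    for t,z in [("cup_mouth",.079),("cup",0),("cinnamon",0),("honey_jar",0),("jam_jar",0)] if i==0 else [("check_block_mouth",.07),("rest",0),("probe",.01),("check_block",0)]+([("honey_jar",0),("cinnamon",0),("jam_jar",0)] if i==1 else []):
        for d in models.mark_of("wrist",t)[:3]:
            uv=np.array(d["xy"])*[560,420]; print(i+1,t,round(d["score"],2),uv.round(1),onz(p,uv,z).round(4))
print(monitor.observe()["time"],monitor.observe()["qpos"])
E
```

```text
1 cup_mouth 0.78 [291.7 115.1] [0.4518 0.2163 0.079 ]
1 cup 0.79 [286.4 116.1] [0.4583 0.2114 0.    ]
1 cinnamon 0.97 [126.3  98.1] [ 0.4347 -0.0081  0.    ]
1 honey_jar 0.55 [120.  169.1] [ 0.5336 -0.0296  0.    ]
1 jam_jar 0.69 [165.  238.7] [0.6427 0.0255 0.    ]
1 jam_jar 0.58 [ 72.  231.8] [ 0.6315 -0.1159  0.    ]
2 check_block_mouth 0.79 [274.8 111.8] [ 0.4669 -0.2228  0.07  ]
2 rest 0.95 [268.3 213.4] [ 0.6053 -0.2329  0.    ]
2 probe 0.96 [266.5 213.3] [ 0.6018 -0.2349  0.01  ]
2 check_block 0.91 [271.4 110.9] [ 0.4698 -0.228   0.    ]
2 honey_jar 0.8 [418.6 161.7] [ 0.5336 -0.0362  0.    ]
2 cinnamon 0.62 [452.2  84.9] [ 0.4383 -0.0061  0.    ]
2 cinnamon 0.42 [266.6 215.5] [ 0.6084 -0.2352  0.    ]
2 jam_jar 0.9 [350.9 232.1] [ 0.6325 -0.1185  0.    ]
2 jam_jar 0.7 [451.9 237.9] [0.6408 0.0229 0.    ]
2 jam_jar 0.67 [526.6 247. ] [ 0.6545  0.1299 -0.    ]
3 check_block_mouth 0.62 [320.6  25.7] [ 0.4668 -0.2218  0.07  ]
3 rest 0.95 [299.7 162.4] [ 0.6075 -0.2353  0.    ]
3 probe 0.98 [300.  160.9] [ 0.6037 -0.2355  0.01  ]
3 check_block 0.93 [310.6  34.8] [ 0.4652 -0.2255  0.    ]
7.225 [-11.44466461  26.58635331  42.59174196  89.64274461 -18.74847563
  71.04587949 124.2494809 ]
```

```bash
python3 - <<'E'
import cv2,numpy as np
a=cv2.imread("pics/w2.png")[70:170,225:325];b=cv2.imread("pics/w3.png")[90:190,245:345];c=cv2.imread("pics/w1.png")[40:190,215:365]
r=lambda x,k:cv2.resize(x,(k,k),interpolation=cv2.INTER_CUBIC)
cv2.imwrite("pics/c1.png",np.hstack([r(a,400),r(b,400)])); cv2.imwrite("pics/c2.png",r(c,600))
E
```

```text
(no output)
```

View pics/c1.png

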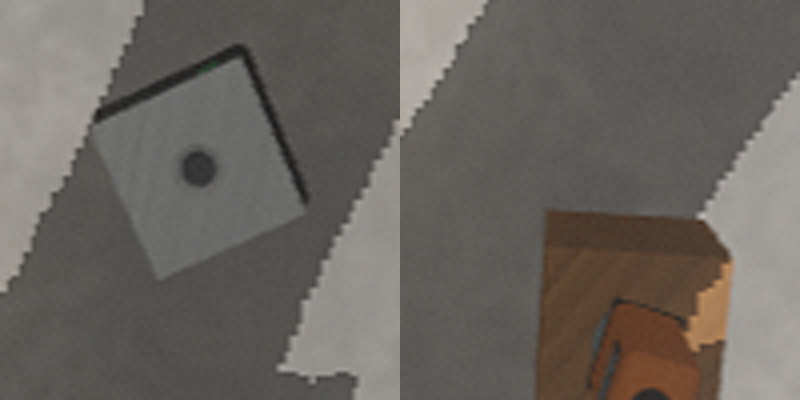

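View pics/c2.png

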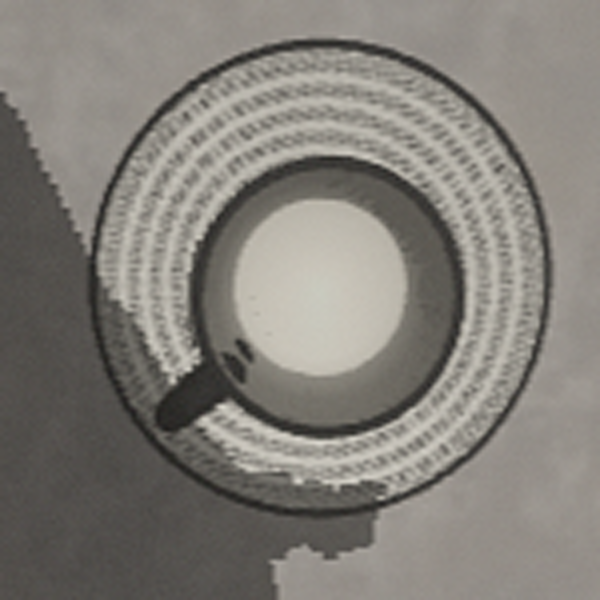

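The hole sits at about (274.8,112) in w2 and the cup rim is centred at about (297.3,114) in w1. The probe's bar is rotated in the image, so I need a wider crop of w3.

```bash
python3 - <<'E'
import cv2
from h import *
p=[np.load(f"pics/p{i}.npy",allow_pickle=True).item() for i in (1,2,3)]
print("hole",onz(p[1],(274.75,112),.07),"cup",onz(p[0],(297.3,114),.079))
L=onz(p[0],(215+193/4,114),.079);Rr=onz(p[0],(215+465/4,114),.079);print("rim dia",np.linalg.norm(L-Rr))
c=[onz(p[1],(225+u/4,70+v/4),.07) for u,v in [(94,124),(243,58),(306,207),(160,278)]]
print("block sides",[np.linalg.norm(c[i]-c[(i+1)%4]).round(4) for i in range(4)],"centre",np.mean(c,0))
b=cv2.imread("pics/w3.png")[140:240,250:350];cv2.imwrite("pics/c3.png",cv2.resize(b,(600,600),interpolation=cv2.INTER_CUBIC))
E
```

```text
hole [ 0.46711821 -0.22286147  0.07      ] cup [0.45053489 0.22283719 0.079     ]
rim dia 0.0800703867770859
block sides [np.float64(0.0427), np.float64(0.0417), np.float64(0.0438), np.float64(0.0438)] centre [ 0.46715287 -0.22239837  0.07      ]
```

View pics/c3.png

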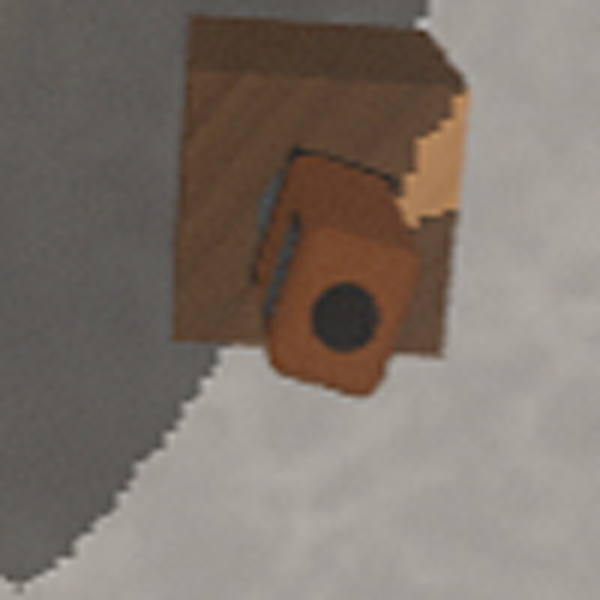

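```bash
python3 - <<'E'
from h import *
p=np.load("pics/p3.npy",allow_pickle=True).item()
q=lambda u,v,z:onz(p,(250+u/6,140+v/6),z)
print("top",q(345,317,.135))
c=np.array([q(u,v,.135) for u,v in [(300,225),(421,256),(376,398),(267,364)]]);print(c.round(4).tolist(),c.mean(0))
for a,b in [(0,3),(1,2),(0,1),(3,2)]: d=c[b]-c[a];print(np.linalg.norm(d).round(4),np.degrees(np.arctan2(d[1],d[0])).round(1))
c=np.array([q(u,v,.07) for u,v in [(190,70),(466,90),(443,355),(173,341)]]);print("rest",c.mean(0))
for a,b in [(0,3),(1,2),(0,1),(3,2)]: d=c[b]-c[a];print(np.linalg.norm(d).round(4),np.degrees(np.arctan2(d[1],d[0])).round(1))
E
```

```text
top [ 0.60853134 -0.23532017  0.135     ]
[[0.5949, -0.2421, 0.135], [0.5995, -0.2246, 0.135], [0.6208, -0.2305, 0.135], [0.6156, -0.2465, 0.135]] [ 0.60770436 -0.23592605  0.135     ]
0.0212 -12.2
0.0222 -15.4
0.018 75.3
0.0168 72.0
rest [ 0.60851536 -0.2353783   0.07      ]
0.0479 -3.5
0.047 -2.7
0.047 85.8
0.0477 86.9
```

The sizes all check out: the rim measures 80 mm, the block 43 mm, the bar 22x17.5 mm and the rest 47.5 mm. The probe axis is at about (0.608,-0.2355) with yaw about -14.5°. I grasp, lift, then check the tip from the side and scene cameras.

```bash
cat >> h.py <<'E'
a=np.radians(-14.5); RG=np.array([[-np.cos(a),-np.sin(a),0],[-np.sin(a),np.cos(a),0],[0,0,-1]])
E
python3 - <<'E'
from cell import bot, monitor, imaging, models
from h import *
import cv2
bot.gripper_to(.05,50)
bot.move_ptp([.608,-.2355,.19],RG)
bot.movel([.608,-.2355,.0913],v=.1)
f0=monitor.observe()["wrist_force"]
bot.gripper_to(0,50)
s=monitor.observe();print(s["width"],s["grasp_force"],f0,s["wrist_force"],s["tcp_pos"])
bot.movel([.608,-.2355,.1913],v=.15)
s=monitor.observe();print(s["time"],s["width"],s["grasp_force"],s["wrist_force"],s["tcp_pos"],s["qpos"])
O=[]
for c in ["scene","side"]:
    p=imaging.camera_params(c);im=imaging.camera(c);O.append(im[170:270,270:370] if c=="scene" else im[190:290,250:350])
    for d in models.mark_of(c,"probe_tip")[:2]:print(c,d["score"],np.array(d["xy"])*[560,420],"expect",proj(p,s["tcp_pos"]-[0,0,.0813]))
cv2.imwrite("pics/g.png",cv2.resize(np.hstack(O)[...,::-1],(800,400),interpolation=cv2.INTER_CUBIC))
try: print(bot.ik([.467,-.2227,.0913],RG),bot.ik([.4505,.2228,.175],RG))
except Exception as e:print(e)
E
```

```text
0.017058899242332264 50.407458543777466 [ 0.37938136 -0.46553181 -0.04728696] [-0.08059853  0.04689156  2.79712452] [ 0.60831824 -0.23567123  0.0918747 ]
10.525 0.017684878204739653 49.84260678291321 [-0.18476609  0.18076456  0.22379233] [ 0.60745543 -0.234934    0.19029757] [-13.46118606  32.94551924  42.39912406  96.88776236 -25.02015671
  60.13681971 112.63528595]
scene 0.57 [339.304 225.498] expect [340.84473587 225.82779303]
side 0.73 [305.088 243.894] expect [306.0267921  244.11974418]
[-12.65002176  28.54420272  40.03707628 119.39576618 -27.68806094
  41.41655766 120.76059716] [-70.2159338   18.95047381  45.03869511 117.85897567 -17.49658613
  49.84548585  60.21757774]
```

View pics/g.png

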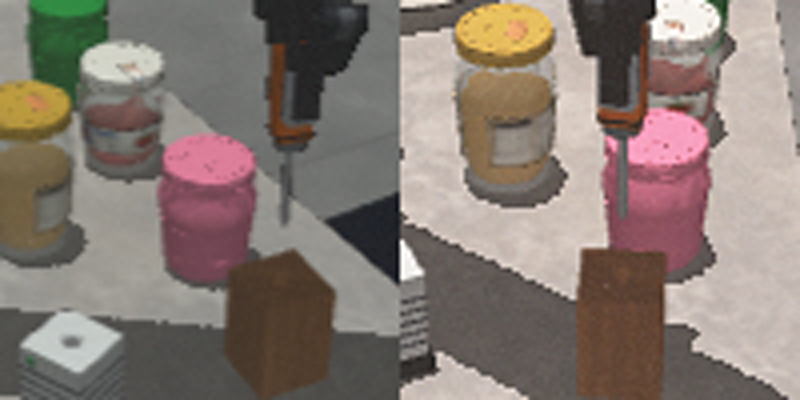

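The probe is held straight, and its tip at scene (341.5,226) and side (306,244) is within 1 px of what I expected. Now the insertion.

```bash
python3 - <<'E'
from cell import bot, monitor, imaging, models
from h import *
H=[.4671,-.2227]
bot.movel(H+[.1913],RG,v=.15)
for z in [.165,.155,.145,.12,.095,.0915]:
    bot.movel(H+[z],v=.06)
    s=monitor.observe();print(round(s["time"],2),z,s["tcp_pos"].round(4),s["wrist_force"].round(1),round(s["width"],4))
    if np.abs(s["wrist_force"]).max()>25: print("stop");break
E
```

```text
12.41 0.165 [ 0.467  -0.2228  0.1647] [-0.2 -0.1 -0.8] 0.0175
12.72 0.155 [ 0.4668 -0.2225  0.1546] [-0.5 -0.5 -1.2] 0.0177
13.04 0.145 [ 0.4668 -0.2227  0.1446] [ 0.1  0.1 -0.9] 0.0174
13.61 0.12 [ 0.4668 -0.2228  0.1196] [ 0.1 -2.1 -0.8] 0.0178
14.18 0.095 [ 0.4667 -0.2228  0.0946] [-0.7 -3.3 -2.9] 0.0175
14.43 0.0915 [ 0.4674 -0.2229  0.0918] [-1.9 -2.   3.4] 0.0176
```

```bash
python3 - <<'E'
from cell import bot, monitor, imaging, models
from h import *
import cv2
H=[.4671,-.2227]; C=[.4505,.2228]
bot.movel(H+[.0905],v=.03); bot.dwell(.6)
s=monitor.observe();print(round(s["time"],2),s["tcp_pos"].round(4),s["wrist_force"].round(1))
bot.movel(H+[.18],v=.12); bot.movel(H+[.25],v=.15)
bot.movel([.47,0,.25],v=.18)
bot.movel(C+[.25],v=.18)
bot.movel(C+[.176],v=.08); bot.dwell(.4)
s=monitor.observe();print(round(s["time"],2),s["tcp_pos"].round(4),s["wrist_force"].round(1),s["width"],s["grasp_force"])
O=[]
for c in ["scene","side"]:
    p=imaging.camera_params(c);im=imaging.camera(c);u,v=proj(p,[.45,.223,.1]).astype(int);O.append(im[v-60:v+60,u-60:u+60])
    for t in ["probe_tip","cup_mouth"]:
        for d in models.mark_of(c,t)[:1]:print(c,t,d["score"],np.array(d["xy"])*[560,420])
    print("expect",proj(p,s["tcp_pos"]-[0,0,.0813]),proj(p,C+[.079]),(u-60,v-60))
cv2.imwrite("pics/f.png",cv2.resize(np.hstack(O)[...,::-1],(800,400),interpolation=cv2.INTER_CUBIC))
E
```

```text
15.28 [ 0.4675 -0.223   0.0917] [-3.5 -1.2 14.7]
21.03 [0.4506 0.2229 0.1762] [-0.4  1.3 -1. ] 0.017429690391476238 49.91231381893158
scene probe_tip 0.44 [216.776 169.806]
scene cup_mouth 0.97 [215.992 172.116]
expect [214.28815989 169.09318502] [214.80068841 173.57678298] (np.int64(153), np.int64(107))
side probe_tip 0.6 [249.984 157.794]
side cup_mouth 0.64 [249.816 158.592]
expect [251.35022271 156.83784708] [251.59378451 161.57075953] (np.int64(191), np.int64(95))
```

View pics/f.png

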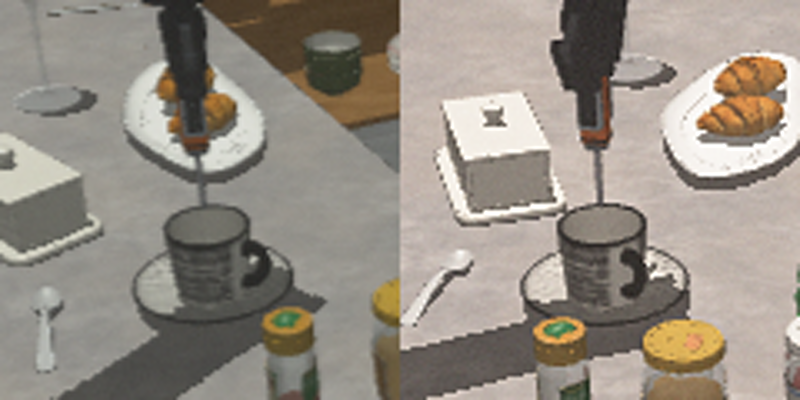

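The tip (scene (214,169)) and rim centre (scene (215,175), side (252,162)) are where I computed them. The tip is about 16 mm above the rim and centred, and the jars look undisturbed. I'm handing in.

```bash
python3 -c "
from cell import bot
print(bot.close_job())"
```

```text
the job is handed in; nothing more can be done
None
```

I zeroed the thermometer in the check block, carried it over the jars, and handed in the job with it held upright and steady about 16 mm above the middle of the cup; the hand-in call returned no verdict.

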